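# Tip the glove carton onto its back and push it home against the stop strip

### The arm

A 7-joint arm with a two-finger parallel gripper is mounted at the origin on the work surface. World frame = base frame: x ahead of the robot, y to its left, z up, the work surface at z = 0. Lengths are in mm, angles in rad, forces in N, time in s.
With the tool pointing down it reaches from about 400 to 850 mm from the base axis. Payload 4.5 kg.
Tool frame: the origin (TCP) lies midway between the tips of the shut fingers; the grasp point (between the pads) lies 19 mm behind it; z points along the fingers, y is the line along which they close (so a half turn about z gives the same grasp; the last joint's range is limited). The gripper opens to 85 mm and grips with 20 to 120 N. Pads are 22 mm wide; open, the fingers measure 114 mm over their backs; the gripper's body (76 mm by 85 mm) begins 54 mm behind the grasp point. The pads swing forward as they close: fully open they stand 13 mm farther back than shut.
Start: joints at [1.139, 0.689, -0.195, 1.565, 0.157, 0.902, -0.215], TCP at [280.742, -558.424, 231.317] pointing down, gripper open.
Joint ranges: [-3.01, 3.01], [-0.46, 2.08], [-1.47, 1.51], [0.13, 2.56], [-1, 4.14], [0.04, 2.09], [-2.66, 2.66]. Speed limits (rad/s): [2.57, 2.57, 3.14, 3.14, 3.14, 3.14, 3.14].

### API

Orientations are given as a unit quaternion [w, x, y, z].
In Python, from cell import * gives the robot as it stands. The module is installed in compiled form; this text tells all that it offers.
- The arm moves only by the shell command python3 -m inch 'ROWS' [OPENING] [FORCE]. ROWS is JSON, a list of rows, each a list of 2 entries, a list of its own where there are three numbers: the shift along the tool's x, y, z normalised to -1 to 1, where 1 is 30 cm, then the turn, a rotation vector about the tool's x, y, z normalised to -1 to 1, where 1 is 30 degrees. In form: [[[tx, ty, tz], [rx, ry, rz]], ...]. A call has 1 to 20 rows; each row is the pose to reach, as a shift and turn from the pose commanded when the call began, along the tool's axes at that moment; what a row does not reach only later rows make up. A row lasts 1/8 s, in which the tool goes at most 62.5 mm and 10.7 degrees, less where a joint would pass 70% of its speed; a pose out of reach is approached as far as the arm can. A call with a number of a shift or a turn outside -1 to 1 is refused whole. A call with a gripper value outside its range is refused whole. OPENING is the opening, from 0 (shut) to 1 (fully open), set as the call begins (- or left out, the last holds). The fingers move at their own pace and stop on an object; FORCE is the grip in N (left out, the last holds). Time passes only in rows, so rows that repeat a pose let the fingers close. It gives the time, the measured TCP pose, the force, the opening and the grip force at its end, in the units of the state.
- state(): the state, without advancing time (a new reading comes with each control period).
- capture(name): name is "scene" or "top" or "wrist"; returns (picture, depth): 480x640x3 uint8, blue, green, red; 480x640 float32, mm along the optical axis (not along the pixel's ray), 0 where there is no reading.
- camera_params(name): a dict with "K" (3x3 intrinsics, pixels), "R" (3x3) and "t" (3): a world point X has camera coordinates R X + t; the wrist camera has in their place "mount" (4x4, takes a point from camera to tool coordinates, whose origin is the TCP and whose axes are the flange's). Camera axes: x right, y down, z forward; pixel columns grow to the right and rows downward; lengths in mm; the calibration is good to about 2 mm. The wrist camera is an equidistant fisheye: a pixel r from the principal point sees the ray r / f radians off the axis. A picture is of the moment at which its call begins: read the wrist's pose just before it. camera_params takes no time and is no camera call.
- job_done(): hands the job in; it is judged then, once.
Trained networks look in the newest picture that a camera, given by its name, has taken for a name from the list of things; names that differ only in an ending like _2 or _b are one class to them, and where a whole thing is asked for, a point or a joint stands for the part that bears it (a point fixed in the world has none). Each returns a list of dicts, best first, with "confidence" (0 to 1); they miss things now and then, are a little off and sometimes report something else, mostly with a low value. They report only what shows in the picture. A call takes as long as a camera call. They do not tell look-alikes from the thing itself.
- outline_of(label, camera): "pixels" (480x640 bool, what is visible of it) and "bbox" ([left, top, right, bottom] in pixels, round what is visible of it).
- spot_point(label, camera): "xy" ([column, row] in pixels: a listed point, or the origin of a listed thing).
The state is a dict: "clock": time; "q": joint angles; "joint_velocities": joint speeds; "tau": joint torques, N m; "ee_pos": TCP position; "orientation": TCP orientation; "ft_force": force on the tool from outside, world axes, zero at the start; "moment": the same for the moment, N m; "grip_width": opening from 0.0 (shut) to 1.0 (fully open); "grip_force": force on a finger pad.
Only numpy, scipy, OpenCV 4.12 (cv2) and the standard library are available. Lean on these libraries where they do the work, as an engineer would, in place of code of your own. Each camera call takes 0.05 s, during which the arm holds its last target. There are 200 camera calls.

### The job

The glove carton has been left standing on its long edge, its glove opening towards the robot. Gently push it over, away from the robot, so that it lies flat on the bench with the opening facing up; then push it along the bench, away from the robot, until its long side sits flush against the aluminium stop strip. Only push it with the fingers, never pick it up, and leave everything else on the bench undisturbed.

Things in the scene. Friction and masses are not known exactly. Their poses are not given: they have to be found in the camera images.
- carton: White glove carton, loose, rigid, 0.18 to 0.35 kg. As it stands: 55 mm thick (x), 220 mm long (y), 110 mm high (z); origin under its centre. The opening is on the broad -x face, towards the robot (yaw within 0.4 rad). Lying, opening up: x points down, 55 mm high. Pushed near its top it tips on its far bottom edge, balance at 27 degrees; fingers grip the face: push on a rising arc. Pushed low it slides.
- carton_center (a point): Centre of the carton's volume, axes as the carton's: 55 mm above the bench as it stands, 27.5 mm when it lies flat, then 55 mm from each long side.
- carton_opening (a point): Centre of the long oval glove opening (black in a blue border, 136 x 46 mm, a flat marking) on the carton's -x broad face, 60 mm above the bench as it stands. A blue stripe runs along the top edge on the same side, and a blue band low on both broad faces.
- stop: Aluminium stop strip screwed to the bench (fixed), 500 mm long along its y, 45 mm high, upright wall 8 mm thick with a 24 mm wide foot on its far side. Origin at bench level in the middle of its front face, which looks to its -x, towards the robot; its x axis points from the robot into the strip. It lies across the bench beyond the carton, turned by up to 0.17 rad.
- reagent_a: Clear glass reagent bottle with stopper, 62 mm diameter, 126 mm high, at a side of the work. Loose bystander, to be left alone; origin at the centre of its underside.
- reagent_b: Amber reagent bottle with stopper, 62 mm diameter, 126 mm high, at a side of the work. Loose bystander, to be left alone; origin at the centre of its underside.
- dropper_a: White dropping bottle with cream nozzle, 56 mm diameter, 112 mm high, at a side of the work. Loose bystander, to be left alone; origin at the centre of its underside.
- dropper_b: White dropping bottle with cream nozzle, 56 mm diameter, 112 mm high, beyond the strip. Loose bystander, to be left alone; origin at the centre of its underside.
- flask: Green glass conical flask, 72 mm diameter at the foot, 104 mm high, at a side of the work. Loose bystander, to be left alone; origin at the centre of its underside.
- beaker: Clear beaker, 64 mm diameter, 70 mm high, beyond the strip. Loose bystander, to be left alone; origin at the centre of its underside.
- dish: Clear covered culture dish, 90 mm diameter, 16 mm high, on the robot's right. Loose bystander, to be left alone; origin at the centre of its underside.
There are look-alikes about, which are no part of the job. Of the things that look like the carton, the smaller one is meant.

How it is judged:
By the outcome, as a careful person would: the job done as asked, in the order asked, and still so for the second after the job is handed in, with the robot touching nothing.
It also fails if it takes over 48 s, if anything falls off the work surface, if the arm or the gripper's body presses on something with over 40 N, if the wrist force passes 120 N, or if a joint passes its speed limit or range.

## Working session

There is one attempt and no reset: what is moved stays moved. The work goes in short steps, Python scripts to look and compute and a shell command to move; the robot and the scene stay as the last step left them, time stands still between calls to the robot, and variables do not carry over. Pictures are saved under pics/ and viewed, at most 10 in all, crops included, and the job is handed in when it is done.

```bash
mkdir -p pics; python3 - <<'E'
from cell import *
import cv2,numpy as np
for n in("scene","top"):
    p,d=capture(n); cv2.imwrite(f"pics/{n}0.png",p); np.save(f"{n}_d.npy",d)
    for l in("carton","stop","carton_opening"):
        for o in outline_of(l,n) if l!="carton_opening" else []: print(n,l,round(o["confidence"],2),o["bbox"])
    for o in spot_point("carton_opening",n): print(n,"open",o)
    c=camera_params(n); print(c["K"].tolist(),c["R"].tolist(),c["t"].tolist())
s=state(); print(s)
E
```

```text
scene carton 0.69 [223.3, 188.8, 301.4, 291.7]
scene carton 0.59 [236.8, 112.0, 355.8, 181.0]
scene stop 0.57 [279.9, 250.5, 440.6, 410.7]
[[613.8843387564943, 0.0, 305.78192600955725], [0.0, 613.8843387564943, 244.23145515411025], [0.0, 0.0, 1.0]] [[0.6882866327748572, 0.7254096248879588, 0.006510550157996053], [0.5220203683162958, -0.4890340137294172, -0.6988136149779958], [-0.5037422418324348, 0.48438270978184916, -0.7152741741863923]] [-375.14191434948856, -204.3123053688074, 1635.0381440752153]
top carton 0.71 [282.1, 269.1, 374.1, 308.6]
top carton 0.71 [160.1, 309.5, 273.8, 422.2]
top stop 0.84 [224.2, 163.6, 413.6, 184.6]
top open {'xy': [326.6, 297.2], 'confidence': 0.92}
top open {'xy': [327.5, 288.9], 'confidence': 0.68}
top open {'xy': [188.1, 206.7], 'confidence': 0.26}
[[618.3309475816068, 0.0, 317.11237746930095], [0.0, 618.3309475816068, 244.70091534007236], [0.0, 0.0, 1.0]] [[0.003219024785663602, -0.9999396929376955, 0.01049992224241453], [-0.9966056920869332, -0.004071672329645836, -0.08222235696187075], [0.08226015061592445, -0.010199606468264585, -0.9965586965395153]] [0.05822879791665711, 544.9962763697673, 1560.491477563222]
{'clock': 0.4, 'q': array([ 1.13879762,  0.68922044, -0.19456561,  1.56541678,  0.15733668,
        0.90246667, -0.21512915]), 'joint_velocities': array([-2.08311734e-04, -2.36302500e-03, -8.60596160e-04, -2.93435574e-03,
        4.87824142e-04, -3.07254228e-05, -1.64274980e-03]), 'tau': array([ 9.53977797e-04, -5.38998950e+01, -1.26476694e+00, -1.58623499e+01,
        9.76045820e-03,  3.93814073e-03, -6.13378404e-06]), 'ee_pos': array([ 280.68865663, -558.37942655,  231.20940807]), 'orientation': array([-5.45813831e-05,  9.73000880e-01,  2.30801394e-01, -3.38844940e-05]), 'ft_force': array([0.37089728, 0.97886517, 0.35913082]), 'moment': array([ 0.05145037,  0.02920112, -0.01748077]), 'grip_force': 0.0, 'grip_width': 0.999869537559035}
```

View pics/scene0.png

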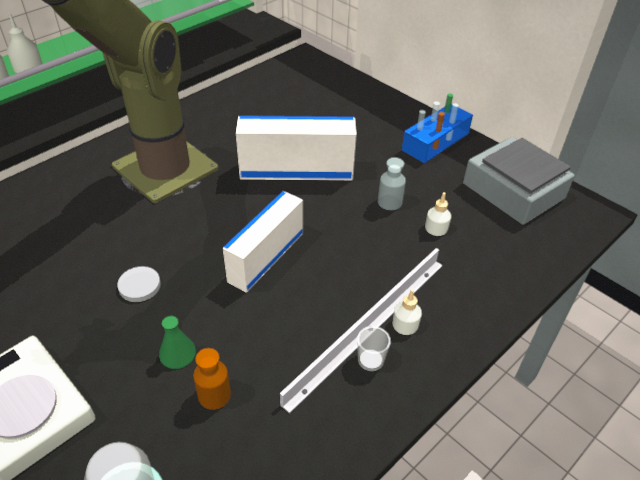

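View pics/top0.png

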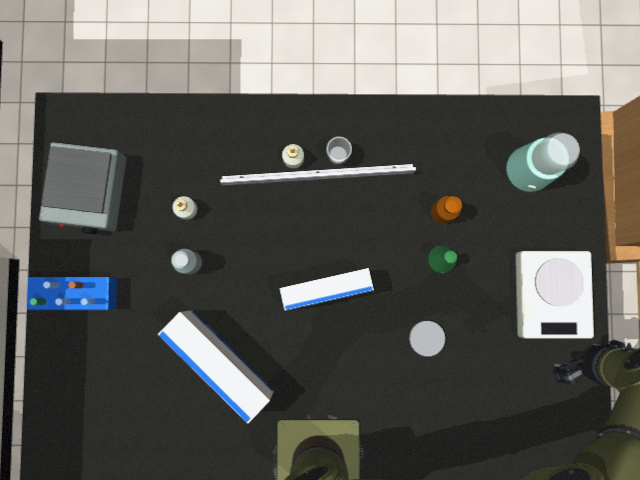

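Two cartons could be meant. One is at top (327,289) / scene (264,240), and a bigger one is at top (216,366) / scene (296,147). The smaller one, at (327,289), is the target. Its blue stripe faces the robot. The strip runs from (222,181) to (414,168) in the top view.

```bash
cat > h.py <<'E'
from cell import *
import cv2,numpy as np
def cloud(n,d):
    c=camera_params(n);K,R,t=[np.array(c[k]) for k in("K","R","t")]
    v,u=np.mgrid[:480,:640]
    P=np.stack([(u-K[0,2])/K[0,0]*d,(v-K[1,2])/K[1,1]*d,d],-1)
    W=(P-t)@R; W[d==0]=np.nan
    return W
def rect(P):
    (c,s,a)=cv2.minAreaRect(P[:,:2].astype(np.float32)); return np.round(c,1),np.round(s,1),round(a,2),cv2.boxPoints((c,s,a)).round(1).tolist()
E
python3 - <<'E'
from h import *
for n in("top","scene"):
    W=cloud(n,np.load(n+"_d.npy"))
    b=([270,375,260,320],[215,420,158,190]) if n=="top" else ([215,310,180,300],[270,450,240,415])
    for (l,r,t,bo),(zl,zh),nm in zip(b,((100,125),(38,52)),("carton","stop")):
        P=W[t:bo,l:r].reshape(-1,3); P=P[(P[:,2]>zl)&(P[:,2]<zh)]
        if nm=="stop":
            P=P[(P[:,0]>600)]
            # front/back edges via line fit
            vx,vy,x0,y0=cv2.fitLine(P[:,:2].astype(np.float32),cv2.DIST_HUBER,0,.01,.01).ravel()
            print("line",vx,vy,x0,y0)
        print(n,nm,len(P),np.nanmedian(P[:,2]),rect(P))
p=cv2.imread("pics/top0.png");cv2.imwrite("pics/crop1.png",cv2.resize(p[150:330,210:430],None,fx=3,fy=3))
W=cloud("top",np.load("top_d.npy"))
for n,(u,v) in dict(ra=(185,261),da=(184,208),fl=(443,260),rb=(447,209),dish=(427,338),db=(292,155),bk=(339,150)).items(): print(n,W[v,u].round())
E
```

```text
top carton 2078 109.7057804664917 (array([432.2, -20.4]), array([ 54.9, 220.2]), 12.98, [[380.70001220703125, 80.80000305175781], [430.20001220703125, -133.8000030517578], [483.70001220703125, -121.5], [434.20001220703125, 93.0999984741211]])
line 0.06794586 -0.997689 723.67474 -3.557291
top stop 741 44.64442861736723 (array([744. ,   1.4]), array([ 51.9, 496.4]), 3.81, [[701.5999755859375, 247.3000030517578], [734.5999755859375, -247.89999389648438], [786.4000244140625, -244.5], [753.4000244140625, 250.8000030517578]])
scene carton 2017 109.82615567750129 (array([431.8, -19.2]), array([ 59.9, 224.6]), 13.0, [[377.29998779296875, 83.5], [427.79998779296875, -135.39999389648438], [486.20001220703125, -121.9000015258789], [435.70001220703125, 97.0]])
line 0.06742099 -0.9977246 727.8453 -26.549955
scene stop 1501 44.672762312963414 (array([763.7,   3.9]), array([ 93.2, 500.9]), 3.99, [[699.7999877929688, 250.5], [734.5999755859375, -249.1999969482422], [827.5999755859375, -242.6999969482422], [792.7999877929688, 257.0]])
ra [496. 317. 131.]
da [630. 332.  81.]
fl [ 504. -310.   70.]
rb [ 625. -310.  122.]
dish [ 309. -278.   18.]
db [763.  66.  85.]
bk [797. -55.   1.]
```

View pics/crop1.png

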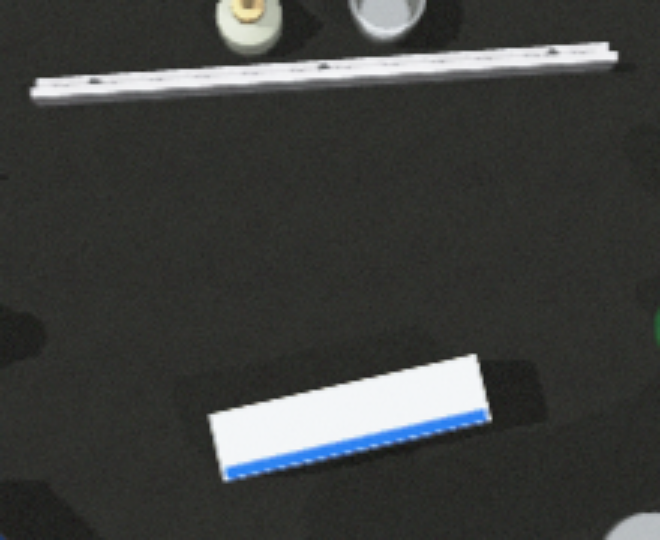

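The crop confirms it: the smaller carton stands with the blue stripe on the robot side. Its centre is (432,-20) with yaw 0.227, and the strip front passes through (718,0) with yaw 0.067. The space between them is clear.

```bash
python3 -m inch '[[[0.2,-0.27,0],[0,0,0.2]],[[0.4,-0.53,0],[0,0,0.45]],[[0.533,-0.71,0],[0,0,0.457]],[[0.533,-0.71,0],[0,0,0.457]],[[0.533,-0.71,0],[0,0,0.457]],[[0.533,-0.71,0],[0,0,0.457]],[[0.533,-0.71,0],[0,0,0.457]]]' 1
python3 - <<'E'
from cell import *
from scipy.spatial.transform import Rotation as R
import numpy as np
s=state();q=s["orientation"];M=R.from_quat([q[1],q[2],q[3],q[0]]).as_matrix()
print(M.round(3),s["ee_pos"]); print(((np.array([375.7,-33.5,180])-s["ee_pos"])@M/300).round(3))
E
```

```text
clock: 1.27
ee_pos: [327.9, -298.4, 231.4]
orientation: [0.001, 0.994, 0.112, 0.0]
ft_force: [-0.1, -0.0, -0.4]
grip_width: 1.002
grip_force: 0.0
[[ 0.975  0.222  0.001]
 [ 0.222 -0.975 -0.002]
 [ 0.     0.002 -1.   ]] [ 327.87247739 -298.35706592  231.41587412]
[ 0.351 -0.826  0.17 ]
```

```bash
cat > s.py <<'E'
from h import *
from scipy.spatial.transform import Rotation as R
import sys
s=state();q=s["orientation"];M=R.from_quat([q[1],q[2],q[3],q[0]]).as_matrix()
print(M.round(3).tolist(),s["ee_pos"].round(1),s["ft_force"].round(1),round(s["clock"],2))
if len(sys.argv)>3: print(((np.array(list(map(float,sys.argv[1:4])))-s["ee_pos"])@M/300).round(3))
E
python3 -m inch '[[[0.08,-0.19,0],[0,0,0]],[[0.16,-0.38,0],[0,0,0]],[[0.24,-0.57,0.05],[0,0,0]],[[0.32,-0.76,0.15],[0,0,0]],[[0.35,-0.826,0.17],[0,0,0]],[[0.35,-0.826,0.17],[0,0,0]],[[0.35,-0.826,0.17],[0,0,0]],[[0.35,-0.826,0.17],[0,0,0]]]'
python3 s.py 375.7 -33.5 88
python3 - <<'E'
from h import *
p,d=capture("wrist");cv2.imwrite("pics/w1.png",p)
E
```

```text
clock: 2.28
ee_pos: [374.8, -33.0, 180.6]
orientation: [0.0, 0.994, 0.111, 0.0]
ft_force: [0.2, -0.8, -0.3]
grip_width: 1.002
grip_force: 0.0
[[0.975, 0.221, 0.001], [0.221, -0.975, -0.001], [0.001, 0.001, -1.0]] [374.8 -33.  180.6] [ 0.2 -0.8 -0.3] 2.27
[0.002 0.002 0.309]
```

View pics/w1.png

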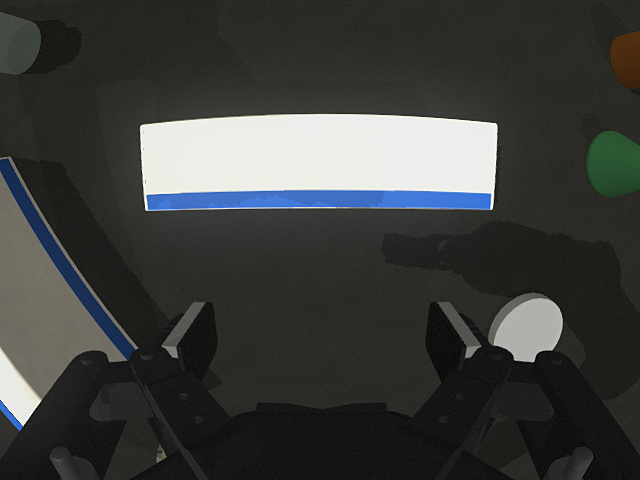

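The wrist view shows the carton top with its blue edge level at row 209, columns 145–495. The open fingers are centred on it (columns 190–450) with a clear gap, so I'm lowering and touching gently.

```bash
python3 -m inch '[[[0,0,0.1],[0,0,0]],[[0,0,0.2],[0,0,0]],[[0,0,0.31],[0,0,0]],[[0,0,0.31],[0,0,0]],[[0.01,0,0.31],[0,0,0]],[[0.02,0,0.31],[0,0,0]],[[0.03,0,0.31],[0,0,0]],[[0.04,0,0.31],[0,0,0]],[[0.04,0,0.31],[0,0,0]],[[0.04,0,0.31],[0,0,0]]]'
python3 s.py
```

```text
clock: 3.58
ee_pos: [386.3, -28.8, 87.4]
orientation: [0.0, 0.994, 0.113, 0.0]
ft_force: [-0.2, 0.2, -0.1]
grip_width: 1.001
grip_force: 0.0
[[0.975, 0.224, 0.0], [0.224, -0.975, -0.0], [0.0, 0.0, -1.0]] [386.3 -28.8  87.4] [-0.2  0.2 -0.1] 3.58
```

```bash
python3 -m inch '[[[0.014,0,0],[0,0,0]],[[0.027,0,0],[0,0,0]],[[0.04,0,-0.007],[0,0,0]],[[0.057,0,-0.014],[0,0,0]],[[0.072,0,-0.021],[0,0,0]],[[0.088,0,-0.026],[0,0,0]],[[0.103,0,-0.031],[0,0,0]],[[0.103,0,-0.031],[0,0,0]],[[0.103,0,-0.031],[0,0,0]]]'
python3 - <<'E'
from h import *
p,d=capture("scene");cv2.imwrite("pics/s1.png",cv2.resize(p[60:330,130:450],None,fx=2,fy=2))
E
```

```text
clock: 4.7
ee_pos: [416.2, -21.7, 96.5]
orientation: [0.0, 0.994, 0.113, -0.0]
ft_force: [-1.0, -0.1, -0.3]
grip_width: 1.0
grip_force: 0.1
```

View pics/s1.png

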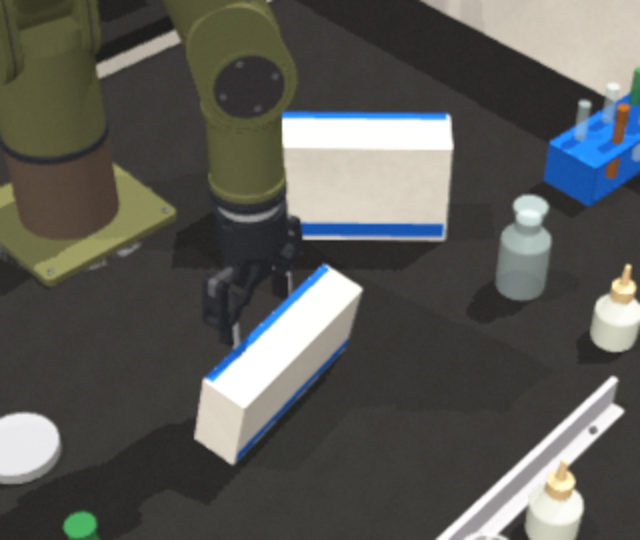

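It is tipping: the top leans away and its blue stripe is parallel to the fingers. I'm continuing over the balance, slowly.

```bash
python3 -m inch '[[[0.017,0,-0.005],[0,0,0]],[[0.034,0,-0.008],[0,0,0]],[[0.05,0,-0.011],[0,0,0]],[[0.066,0,-0.013],[0,0,0]],[[0.083,0,-0.015],[0,0,0]],[[0.092,0,-0.016],[0,0,0]],[[0.1,0,-0.016],[0,0,0]],[[0.108,0,-0.016],[0,0,0]],[[0.116,0,-0.016],[0,0,0]],[[0.124,0,-0.015],[0,0,0]],[[0.132,0,-0.015],[0,0,0]],[[0.14,0,-0.015],[0,0,0]],[[0.14,0,-0.015],[0,0,0]],[[0.14,0,-0.015],[0,0,0]],[[0.14,0,-0.015],[0,0,0]],[[0.14,0,-0.015],[0,0,0]]]'
python3 - <<'E'
from h import *
p,d=capture("scene");cv2.imwrite("pics/s2.png",cv2.resize(p[60:330,130:450],None,fx=2,fy=2))
W=cloud("scene",d);P=W[180:340,215:350].reshape(-1,3);P=P[(P[:,2]>48)&(P[:,2]<60)];print(len(P),np.median(P[:,2]),rect(P))
E
python3 s.py
```

```text
clock: 6.75
ee_pos: [457.3, -12.2, 101.1]
orientation: [0.0, 0.994, 0.113, -0.0]
ft_force: [1.0, -0.1, -0.3]
grip_width: 0.999
grip_force: 0.0
3865 55.18947511990471 (array([584.7,   9.1]), array([252.2, 235.8]), 12.55, [[436.0, 96.80000305175781], [487.20001220703125, -133.39999389648438], [733.4000244140625, -78.5999984741211], [682.2000122070312, 151.60000610351562]])
[[0.974, 0.225, 0.0], [0.225, -0.974, -0.0], [-0.0, 0.0, -1.0]] [457.3 -12.2 101.1] [-0.1 -0.2  0.7] 6.8
```

View pics/s2.png

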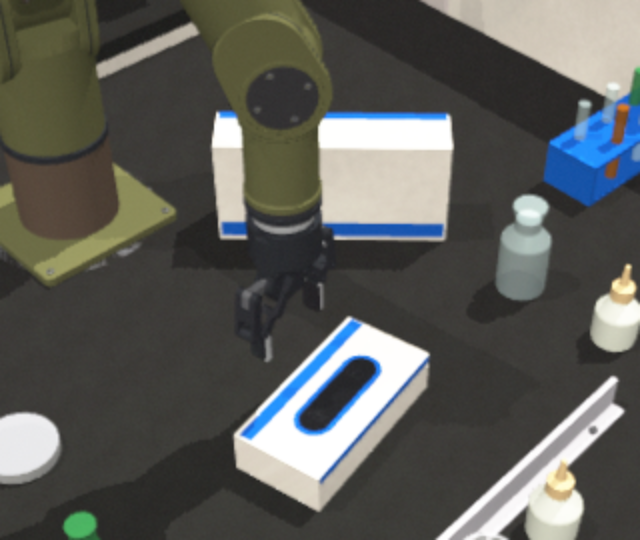

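It lies flat with the opening up, at about (330,400) in the crop. I'm backing off, going low behind it, and measuring.

```bash
python3 -m inch '[[[-0.06,0,0],[0,0,0]],[[-0.13,0,0],[0,0,0]],[[-0.13,0,0.1],[0,0,0]],[[-0.13,0,0.2],[0,0,0]],[[-0.13,0,0.3],[0,0,0]],[[-0.13,0,0.3],[0,0,0]],[[-0.13,0,0.3],[0,0,0]]]'
python3 s.py
cat >> h.py <<'E'
def carton():
    for n in("scene","top"):
        p,d=capture(n);W=cloud(n,d)
        m=((W[...,2]>50)&(W[...,2]<60)&(W[...,0]>400)&(W[...,0]<760)&(abs(W[...,1])<180)).astype(np.uint8)
        m=cv2.morphologyEx(m,cv2.MORPH_OPEN,np.ones((3,3)))
        k,L,S,_=cv2.connectedComponentsWithStats(m);i=1+np.argmax(S[1:,4]);P=W[L==i];print(n,len(P),np.median(P[:,2]).round(1),rect(P))
        cv2.imwrite(f"pics/last_{n}.png",p)
E
python3 -c "from h import *;carton()"
```

```text
clock: 7.68
ee_pos: [430.4, -21.8, 21.1]
orientation: [-0.002, 0.994, 0.113, -0.01]
ft_force: [-0.3, 0.7, 0.1]
grip_width: 1.001
grip_force: 0.0
[[0.974, 0.225, -0.021], [0.225, -0.974, 0.002], [-0.02, -0.007, -1.0]] [430.4 -21.8  21.1] [-0.3  0.7  0.1] 7.67
scene 3737 55.3 (array([ 5.156e+02, -5.000e-01]), array([114.3, 223.5]), 12.93, [[434.8999938964844, 95.5999984741211], [484.8999938964844, -122.19999694824219], [596.2999877929688, -96.5999984741211], [546.2999877929688, 121.19999694824219]])
top 483 54.8 (array([533.1,  64.2]), array([ 65.7, 108.6]), 61.55, [[469.70001220703125, 61.099998474121094], [565.2000122070312, 9.399999618530273], [596.5, 67.19999694824219], [501.0, 118.9000015258789]])
```

```bash
python3 -m inch '[[[0.03,0,0],[0,0,0]],[[0.04,0,0],[0,0,0]],[[0.04,0,0],[0,0,0]],[[0.04,0,0],[0,0,0]]]'
python3 s.py 594 7 12
```

```text
clock: 8.28
ee_pos: [442.1, -19.4, 20.5]
orientation: [-0.002, 0.994, 0.113, -0.011]
ft_force: [-0.2, -0.8, -1.2]
grip_width: 1.001
grip_force: 0.0
[[0.974, 0.225, -0.022], [0.225, -0.974, 0.001], [-0.021, -0.006, -1.0]] [442.1 -19.4  20.5] [-0.2 -0.8 -1.2] 8.28
[0.514 0.028 0.017]
```

```bash
python3 -m inch '[[[0.012,0,0.01],[0,0.02,0]],[[0.024,0,0.017],[0,0.04,0]],[[0.036,0,0.017],[0,0.04,0]],[[0.05,0.001,0.017],[0,0.04,0.01]],[[0.07,0.002,0.017],[0,0.04,0.02]],[[0.09,0.003,0.017],[0,0.04,0.03]],[[0.11,0.004,0.017],[0,0.04,0.045]],[[0.13,0.005,0.017],[0,0.04,0.06]],[[0.15,0.006,0.017],[0,0.04,0.075]],[[0.17,0.007,0.017],[0,0.04,0.09]],[[0.19,0.008,0.017],[0,0.04,0.105]],[[0.21,0.009,0.017],[0,0.04,0.12]],[[0.23,0.01,0.017],[0,0.04,0.135]],[[0.25,0.011,0.017],[0,0.04,0.15]],[[0.27,0.012,0.017],[0,0.04,0.165]],[[0.29,0.013,0.017],[0,0.04,0.18]],[[0.29,0.013,0.017],[0,0.04,0.18]],[[0.29,0.013,0.017],[0,0.04,0.18]]]'
python3 s.py 594 7 12; python3 -c "from h import *;carton()"
```

```text
clock: 10.52
ee_pos: [528.4, -3.4, 13.4]
orientation: [-0.003, 0.998, 0.066, 0.0]
ft_force: [-0.3, -0.0, 0.4]
grip_width: 1.0
grip_force: 0.0
[[0.991, 0.132, -0.0], [0.132, -0.991, 0.005], [0.001, -0.005, -1.0]] [528.4  -3.4  13.4] [-0.3 -0.   0.4] 10.53
[ 0.221 -0.005  0.005]
scene 4017 55.3 (array([590.5,   7.5]), array([122.2, 225.1]), 7.3, [[515.5999755859375, 111.4000015258789], [544.2000122070312, -111.9000015258789], [665.5, -96.4000015258789], [636.9000244140625, 126.9000015258789]])
top 598 54.4 (array([586.5,  83. ]), array([111.7,  73.4]), 2.2, [[529.2999877929688, 117.5999984741211], [532.0999755859375, 44.20000076293945], [643.7000122070312, 48.5], [640.9000244140625, 121.9000015258789]])
```

```bash
python3 -m inch '[[[0.02,0,0],[0,0,0.015]],[[0.04,-0.001,0],[0,0,0.03]],[[0.06,-0.001,0],[0,0,0.045]],[[0.08,-0.002,0],[0,0,0.06]],[[0.1,-0.002,0],[0,0,0.075]],[[0.12,-0.003,0],[0,0,0.09]],[[0.14,-0.004,0],[0,0,0.105]],[[0.16,-0.004,0],[0,0,0.12]],[[0.18,-0.005,0],[0,0,0.125]],[[0.18,-0.005,0],[0,0,0.125]],[[0.18,-0.005,0],[0,0,0.125]]]'
python3 s.py 594 7 12; python3 -c "from h import *;carton()"
```

```text
clock: 12.0
ee_pos: [581.5, 5.3, 13.5]
orientation: [-0.003, 0.999, 0.034, -0.0]
ft_force: [0.3, 0.6, 0.3]
grip_width: 0.998
grip_force: 0.0
[[0.998, 0.067, -0.0], [0.067, -0.998, 0.005], [0.0, -0.005, -1.0]] [581.5   5.3  13.5] [0.3 0.6 0.3] 12.0
[ 0.042 -0.003  0.005]
scene 4239 55.3 (array([646.7,  12.3]), array([117.9, 223.9]), 3.62, [[580.7999877929688, 120.30000305175781], [595.0, -103.0999984741211], [712.5999755859375, -95.69999694824219], [698.5, 127.80000305175781]])
top 417 54.6 (array([642.7,  96.9]), array([110.5,  48.9]), 6.94, [[584.9000244140625, 114.5], [590.7999877929688, 66.0], [700.5, 79.30000305175781], [694.5999755859375, 127.80000305175781]])
```

```bash
python3 -m inch '[[[0.01,0,0],[0,0,0]],[[0.02,0,0],[0,0,0]],[[0.027,0,0],[0,0,0]],[[0.032,0,0],[0,0,0]],[[0.037,0,0],[0,0,0]],[[0.037,0,0],[0,0,0]]]'; python3 -m inch '[[[0.004,0,0],[0,0,0]],[[0.008,0,0],[0,0,0]],[[0.008,0,0],[0,0,0]]]'
```

```text
clock: 12.85
ee_pos: [592.7, 6.0, 13.3]
orientation: [-0.003, 0.999, 0.034, -0.0]
ft_force: [-1.0, -0.3, -0.5]
grip_width: 1.002
grip_force: 0.3
clock: 13.22
ee_pos: [595.1, 6.1, 13.3]
orientation: [-0.003, 0.999, 0.034, -0.0]
ft_force: [-1.2, -0.1, -0.1]
grip_width: 1.001
grip_force: 0.3
```

```bash
python3 -m inch '[[[0.004,0,0],[0,0,0]],[[0.008,0,0],[0,0,0]],[[0.008,0,0],[0,0,0]]]'; python3 -m inch '[[[0.004,0,0],[0,0,0]],[[0.004,0,0],[0,0,0]],[[0.004,0,0],[0,0,0]]]'; python3 -c "from h import *;carton()"
```

```text
clock: 13.6
ee_pos: [597.1, 6.2, 13.4]
orientation: [-0.003, 0.999, 0.034, -0.0]
ft_force: [-0.9, 0.2, 0.7]
grip_width: 0.999
grip_force: 0.7
clock: 13.98
ee_pos: [597.2, 6.1, 13.3]
orientation: [-0.002, 0.999, 0.034, -0.001]
ft_force: [-5.7, -0.9, 3.0]
grip_width: 0.998
grip_force: 2.6
scene 4334 55.4 (array([662. ,  13.4]), array([115.7, 223.6]), 3.59, [[597.2999877929688, 121.30000305175781], [611.2999877929688, -101.80000305175781], [726.7999877929688, -94.5999984741211], [712.7999877929688, 128.60000610351562]])
top 603 55.0 (array([660.4,  74.1]), array([108.8,  96. ]), 4.21, [[602.7000122070312, 118.0], [609.7000122070312, 22.299999237060547], [718.2000122070312, 30.299999237060547], [711.0999755859375, 126.0]])
```

Stop contact: the advance stalled at 597.2 with 6 N. I'll press a touch more to seat it, then back off and look.

```bash
python3 -m inch '[[[0.004,0,0],[0,0,0]],[[0.008,0,0],[0,0,0]],[[0.008,0,0],[0,0,0]]]'; python3 -m inch '[[[-0.01,0,0],[0,0,0]],[[-0.03,0,0],[0,0,0]],[[-0.1,0,0],[0,0,0]],[[-0.2,0,-0.1],[0,0,0]],[[-0.3,0,-0.3],[0,0,0]],[[-0.4,0,-0.5],[0,0,0]],[[-0.5,0,-0.6],[0,0,0]],[[-0.5,0,-0.6],[0,0,0]],[[-0.5,0,-0.6],[0,0,0]]]'
python3 - <<'E'
from h import *
carton()
p=cv2.imread("pics/last_top.png");q=cv2.imread("pics/last_scene.png")
cv2.imwrite("pics/fin.png",np.vstack([cv2.resize(p[130:230,210:430],(660,300)),cv2.resize(q[200:420,180:480],(409,300)) if 0 else cv2.resize(q[215:365,220:440][:110],(660,300))]))
cv2.imwrite("pics/full.png",p)
E
```

```text
clock: 14.45
ee_pos: [597.1, 6.1, 13.1]
orientation: [-0.002, 0.999, 0.034, -0.004]
ft_force: [-10.1, -0.5, 6.7]
grip_width: 1.002
grip_force: 5.0
clock: 15.58
ee_pos: [452.5, -4.5, 193.6]
orientation: [-0.003, 0.999, 0.033, 0.001]
ft_force: [1.0, 0.1, 0.2]
grip_width: 0.997
grip_force: 0.0
scene 4359 55.3 (array([663.2,  13.7]), array([113.7, 223.4]), 3.37, [[599.9000244140625, 121.80000305175781], [613.0, -101.19999694824219], [726.5, -94.5], [713.4000244140625, 128.5]])
top 1754 55.1 (array([663.5,  12.3]), array([111. , 219.7]), 3.98, [[600.5, 118.0], [615.7000122070312, -101.0999984741211], [726.5, -93.4000015258789], [711.2000122070312, 125.69999694824219]])
```

View pics/fin.png

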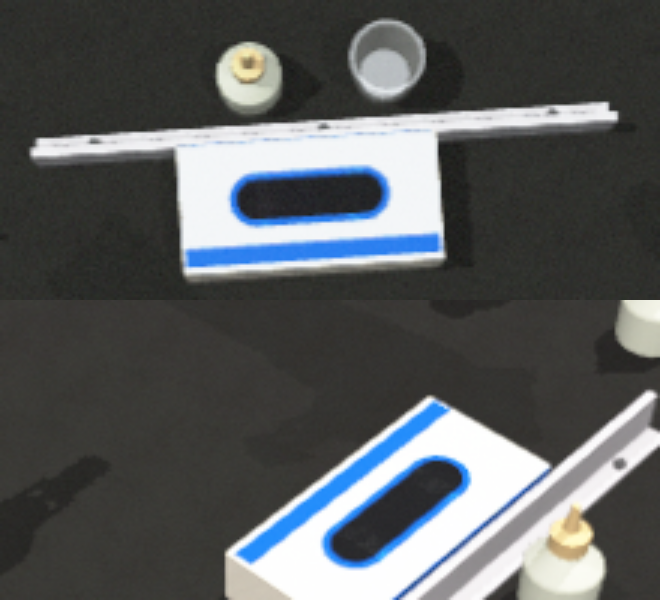

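View pics/last_scene.png

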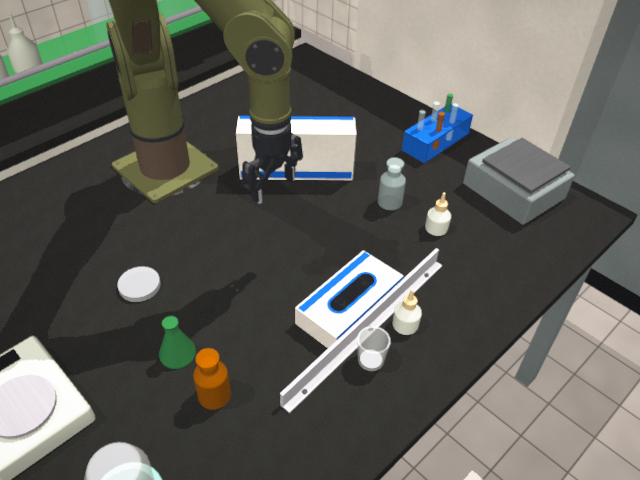

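The carton lies flat with the opening up, at (352,293) in the scene view. Its long side is flush on the strip: 0.069 rad against 0.067 for the strip. The other things on the bench are where they were, and the robot is clear.

```bash
python3 -c "from cell import *;print(job_done())"
```

```text
the job is handed in; nothing more can be done
None
```

The smaller glove carton now lies flat with its opening up and its long side flush against the stop strip. It was only pushed with the fingers, nothing else on the bench looks moved, and the job was handed in at about 16 s.

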